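Set the prop leg of the filter panel and hold it upright

ROBOT

A 6-joint arm with a two-finger parallel gripper is mounted at the origin on a cart in front of the work surface, level with it; the furniture and walls round the work are solid. World frame = base frame: x ahead of the robot, y to its left, z up, the work surface at z = 0. Lengths are in m, angles in rad, forces in N, time in s.
With the tool pointing down it reaches from about 0.325 to 0.775 m from the base axis. Payload 5.5 kg.
Tool frame: the origin (TCP) lies at the very end of the fingers, on their centre line; the grasp point (between the pads) lies behind it (bot.grip_point_offset is the z of the grasp point in the tool frame, in m); z points along the fingers, y is the line along which they close (so a half turn about z gives the same grasp; the last joint's range is limited). The gripper opens to 88 mm and grips with 3 to 60 N. Pads are 20 mm wide; open, the fingers measure 115 mm over their backs; the gripper's body (75 mm by 178 mm) begins 61 mm behind the grasp point.
Start: joints at [-1.31, 0.091, 1.231, -0, 1.82, -0.057], TCP at [0.187, -0.57, 0.223] pointing down, gripper open.
Joint ranges: [-2.87, 2.87], [-0.86, 2.18], [0.17, 2.46], [-1.51, 4.65], [0.06, 2.69], [-2.65, 2.65]. Speed limits (rad/s): [2.57, 2.57, 3.01, 3.14, 3.14, 3.14].

INTERFACE

Orientations are given as a unit quaternion [x, y, z, w].
In Python, from cell import bot, optics, hand_in gives the robot as it stands.
- The arm moves only by the tool carry_out, never from a script. Its argument "deltas" is a list of rows, each a list of 5 numbers: the opening, from 0 (shut) to 1 (fully open), then the shift along the tool's x, y, z in mm, then the turn about the tool's z in degrees. A call has 1 to 12 rows; each row is the pose to reach, as a shift and turn from the pose commanded when the call began, along the tool's axes at that moment; what a row does not reach only later rows make up. A row lasts 1/12 s, in which the tool goes at most 41.7 mm and 7.16 degrees, less where a joint would pass 70% of its speed; a pose out of reach is approached as far as the arm can. A call with a gripper value outside its range is refused whole. The fingers move at their own pace and stop on an object; "squeeze" is the grip in N (left out, the last holds). Time passes only in rows, so rows that repeat a pose let the fingers close. It gives the time, the measured TCP pose, the force, the opening and the grip force at its end, in the units of the state.
- bot.observe(): the state, without advancing time (a new reading comes with each control period).
- optics.grab_frame(name): name is "scene" or "side" or "wrist"; returns the picture (400x640x3 uint8, red, green, blue); there is no depth.
- optics.camera_params(name): a dict with "fx", "fy", "cx", "cy" (pixels), "R" (3x3) and "t" (3): a world point X has camera coordinates R X + t. Camera axes: x right, y down, z forward; pixel columns grow to the right and rows downward; lengths in m; the calibration is good to about 2 mm. A picture is of the moment at which its call begins: read the wrist's pose just before it. camera_params takes no time and is no camera call; for the wrist camera it gives the pose at the moment of the call.
- hand_in(): hands the job in; it is judged then, once.
The state is a dict: "clock": time; "joint_pos": joint angles; "dq": joint speeds; "effort": joint torques, N m; "tool_pos": TCP position; "tcp_rot": TCP orientation; "wrist_force": force on the tool from outside, world axes, zero at the start; "torque": the same for the moment, N m; "finger_gap": finger opening in m; "grasp_force": force on a finger pad.
Only numpy, scipy, OpenCV 4.12 (cv2) and the standard library are available. Lean on these libraries where they do the work, as an engineer would, in place of code of your own. Each camera call takes 0.05 s, during which the arm holds its last target. There are 200 camera calls.

TASK

The small tipping filter panel on the bench is leaning back on its rest. With the panel still leaning back, flip the spring-loaded prop leg at its left side forward over its centre until it is fully down; then bring the panel up by its top bar and finish holding it upright by that bar: do not let go, and never let it tip forward onto the leg. Leave the torch, the sample bottle and the spare filter where they are.

Things in the scene. Friction and masses are not known exactly. Their poses are not given: they have to be found in the camera images.
- stand: fixed stand: dark steel foot plate 190 x 176 x 10 mm with two aluminium bearing cheeks (58 mm high, at y = +-79 mm, 10 mm thick) and, at its back, an upright back-rest strut 128 mm high (40 mm wide, at x = +86 to +98 mm) with a black rubber buffer. Origin on the bench directly under the hub axis, midway between the cheeks; x points to the back of the stand, away from the panel's front; y to the left, seen from the front; z up. Its position and heading vary.
- panel (a joint): angle of the tipping panel about the hub axis (level, parallel to the stand's y, 40 mm above the bench), rad: 0 = exactly upright, negative = leaning back; starts at the back rest, -0.5, where its weight keeps it; balance point near -0.18 rad with the leg down; nearer to upright than that it tips forward by itself, to +0.22 where the lowered leg would meet the bench. Free-moving; 0.9 to 1.2 kg; 1 to 1.5 N at the top bar moves or holds it.
- leg (a joint): angle of the prop leg on the panel, rad: 0 = folded up parallel to the panel's posts (start), growing as its free end swings out to the front and down; 2.5 = fully down on its stop. A spring throws it either way from its centre: with the panel leaning back, anything below about 1.0 goes back to 0 and above about 1.2 it snaps down to 2.5 by itself. Less than 1 N at the leg's end moves it.
- hub (a point): middle of the hub axis about which the panel tips; on the panel, 40 mm above the bench. Panel: two 14 mm posts at y = +-60 mm with a grey plate between them from 48 to 153 mm above the hub axis; an aluminium block and two white round filters stand out up to 60 mm at its front; the space between the plate and the top bar is open.
- top_bar (a point): middle of the panel's round steel top bar: 16 mm diameter, 150 mm long along the panel's y (posts with 21 mm grey corner balls at +-60 mm), 210 mm above the hub axis on the panel. Nothing within 45 mm below it between the posts. Highest part of the panel. Panel z runs from the hub to this bar.
- leg_pivot (a point): pivot of the prop leg on the panel: 110 mm to the left of the panel's middle (panel y = +110 mm) and 90 mm from the hub axis along the panel; the leg turns about an axis parallel to the hub axis. The leg stands clear to the left of the panel: 27 mm from its foot to the top bar's end, 38 mm from its rod to the post; a small spring strut lies between the post and the pivot, below it
- leg_foot (a point): free end of the prop leg: a 9 mm steel rod with a black rubber foot 16 mm in diameter and 20 mm long; this point is the end of the foot, 122 mm from point leg_pivot along the leg. When folded up it is the leg's top end.
- torch: loose black torch 37 x 112 x 37 mm lying at the left, a bystander; origin under its middle
- sample_bottle: loose white sample bottle with a screw cap, 36 mm diameter, 70 mm high, standing at the right, a bystander; origin under its middle
- spare_filter: loose white round inline filter 48 mm diameter, 46 mm high, standing at the right, a bystander; origin under its middle

How it is judged:
By the outcome, as a careful person would: the job done as asked, in the order asked, and still so for the second after the job is handed in, while the arm keeps its last pose, push and grip.
It also fails if it takes over 45 s, if anything falls off the work surface, if the arm or the gripper's body presses on something with over 40 N, if the wrist force passes 120 N, or if a joint passes its speed limit or range.

## Working session

There is one attempt and no reset: what is moved stays moved. The work goes in short steps, Python scripts to look and compute and a tool call to move; the robot and the scene stay as the last step left them, time stands still between calls to the robot, and variables do not carry over. Pictures are saved under pics/ and viewed, at most 10 in all, crops included, and the job is handed in when it is done.

Besides the shell and the picture viewer there is one more tool, called after "Request:" as name(argument=value, ...), one argument or row to a line, values as JSON. carry_out: Moves the arm, as the interface text tells. Its arguments: {"type":"object","properties":{"deltas":{"type":"array"},"squeeze":{"type":"number"}},"required":["deltas"]}

```bash
mkdir -p pics; ls
python3 - <<'E'
from cell import bot, optics
import cv2,numpy as np
s=bot.observe(); print({k:np.round(v,3).tolist() for k,v in s.items()}, bot.grip_point_offset)
for n in("scene","side"):
    im=optics.grab_frame(n); cv2.imwrite(f"pics/{n}0.png",im[:,:,::-1])
    p=optics.camera_params(n); print(n,{k:np.round(v,3).tolist() for k,v in p.items()})
E
```

```text
pics
{'clock': 0.0, 'joint_pos': [-1.31, 0.092, 1.232, -0.0, 1.82, -0.057], 'dq': [0.001, 0.001, -0.0, 0.0, -0.001, -0.001], 'effort': [-0.002, -44.644, -40.645, 0.07, 0.029, -0.0], 'tool_pos': [0.187, -0.57, 0.221], 'tcp_rot': [0.987, 0.158, -0.0, -0.001], 'wrist_force': [-0.06, 0.025, 0.318], 'torque': [0.015, -0.052, 0.031], 'grasp_force': 0.0, 'finger_gap': 0.088} -0.0187
scene {'fx': 417.131, 'fy': 417.131, 'cx': 314.359, 'cy': 193.46, 'R': [[0.632, -0.775, -0.006], [-0.427, -0.343, -0.837], [0.646, 0.531, -0.548]], 't': [-0.31, 0.352, 1.113]}
side {'fx': 437.574, 'fy': 437.574, 'cx': 317.092, 'cy': 199.891, 'R': [[-0.301, -0.954, 0.004], [-0.468, 0.144, -0.872], [0.831, -0.264, -0.49]], 't': [0.156, 0.39, 0.874]}
```

View pics/scene0.png

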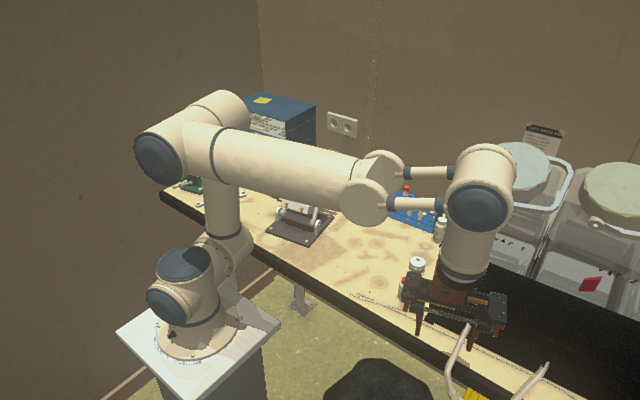

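View pics/side0.png

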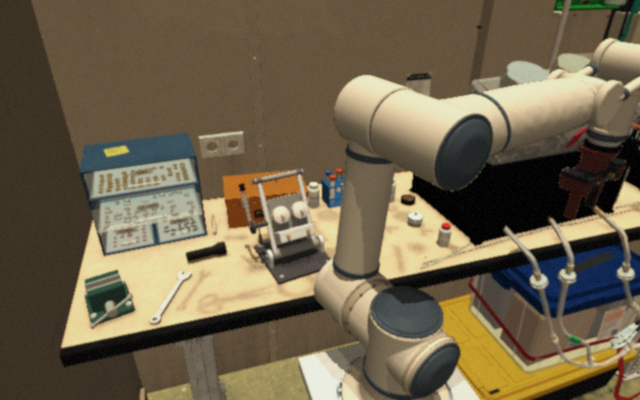

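The side view shows the panel at about (285,220) px, its leg to the left near (250,210), and the torch at (207,250). The scene view is blocked by the arm. I'll enlarge the side view.

Run:
```python
import cv2
im=cv2.imread("pics/side0.png")[155:290,180:345]
cv2.imwrite("pics/side0c.png",cv2.resize(im,None,fx=4.4,fy=4.4,interpolation=cv2.INTER_CUBIC))
```

```text
(no output)
```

View pics/side0c.png

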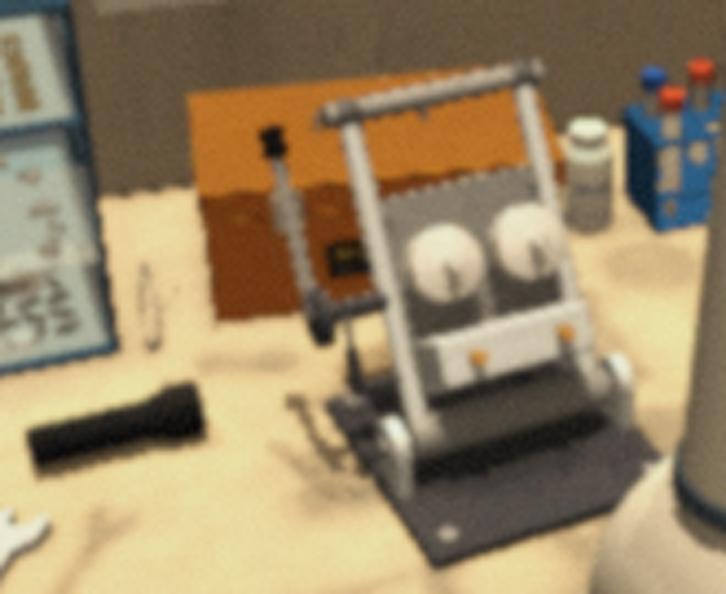

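The crop shows the top bar from (325,115) to (540,70), the leg foot at (270,130), the leg pivot at (320,320) and the plate's front-left corner at (440,560), all in crop pixels. Next I'll cast rays onto the known heights.

```bash
cat > h.py <<'E'
import numpy as np
from cell import bot, optics
def ray(p,u,v,z):
    R=np.array(p["R"]);t=np.array(p["t"]);c=-R.T@t
    d=R.T@np.array([(u-p["cx"])/p["fx"],(v-p["cy"])/p["fy"],1]);return c+d*(z-c[2])/d[2]
def proj(p,X):
    q=np.array(p["R"])@X+np.array(p["t"]);return np.array([p["cx"]+p["fx"]*q[0]/q[2],p["cy"]+p["fy"]*q[1]/q[2]])
E
python3 - <<'E'
from h import *
p=optics.camera_params("side")
c=np.cos(.5)
for n,u,v,z in [("barL",325,115,.04+.21*c),("barR",540,70,.04+.21*c),("foot",270,128,.04+.212*c),("pivot",320,318,.04+.09*c),("FL",440,557,.01),("BL",333,402,.01),("cheekLtop",392,420,.058),("cheekRtop",617,358,.058)]:
    print(n,np.round(ray(p,180+u/4.4,155+v/4.4,z),3))
print(-np.array(p["R"]).T@p["t"])
E
```

```text
barL [0.576 0.164 0.224]
barR [0.6   0.019 0.224]
foot [0.565 0.2   0.226]
pivot [0.51  0.187 0.119]
FL [0.396 0.142 0.01 ]
BL [0.574 0.174 0.01 ]
cheekLtop [0.476 0.152 0.058]
cheekRtop [ 0.5   -0.003  0.058]
[-0.49664293  0.32368764  0.76801093]
```

Run:
```python
from h import *
p=optics.camera_params("side")
f=lambda u,v:(180+u/4.4,155+v/4.4)
b=ray(p,*f(215,320),0);print("box bottom",b)
for z in np.arange(.05,.3,.03): print(round(z,2),np.round((proj(p,b+[0,0,z])-[180,155])*4.4))
for z in (.1,.13,.16): print("box backtop",z,ray(p,*f(190,95),z),"front top",ray(p,*f(200,197),z))
print("instr corner",ray(p,*f(108,352),0))
```

```text
box bottom [0.7149744  0.23526513 0.        ]
0.05 [208. 261.]
0.08 [204. 225.]
0.11 [200. 188.]
0.14 [196. 151.]
0.17 [192. 112.]
0.2 [187.  73.]
0.23 [183.  32.]
0.26 [178.  -9.]
0.29 [173. -51.]
box backtop 0.1 [0.88685032 0.22244655 0.1       ] front top [0.7207339  0.23562857 0.1       ]
box backtop 0.13 [0.82471841 0.22699323 0.13      ] front top [0.66606219 0.23958326 0.13      ]
box backtop 0.16 [0.76258649 0.23153992 0.16      ] front top [0.61139047 0.24353794 0.16      ]
instr corner [0.69544369 0.31343157 0.        ]
```

Request:
carry_out(
  deltas=[
    [0,0,0,-40,0],
    [0,0,0,-80,0],
    [0,30,-30,-100,-7],
    [0,60,-60,-100,-14],
    [0,90,-85,-100,-21],
    [0,120,-110,-100,-28],
    [0,150,-140,-100,-35],
    [0,180,-165,-100,-42],
    [0,205,-195,-100,-49],
    [0,235,-220,-100,-56],
    [0,265,-245,-100,-63],
    [0,290,-270,-100,-70],
  ],
)

```text
clock: 1.1
tool_pos: [0.3793, -0.2209, 0.3222]
tcp_rot: [0.716, 0.698, 0.0, -0.0]
wrist_force: [0.6, -0.0, -0.1]
finger_gap: 0.0109
grasp_force: 0.0
```

```bash
cat >> h.py <<'E'
from scipy.spatial.transform import Rotation as Ro
HUB=np.array([.489,.074]); PSI=.17
def W(s,l,z): # stand coords -> world
    c,n=np.cos(PSI),np.sin(PSI); return np.array([HUB[0]+c*s-n*l,HUB[1]+n*s+c*l,z])
def rel(X,psi=PSI):
    o=bot.observe();r=Ro.from_quat(o["tcp_rot"]);M=r.as_matrix()
    d=M.T@(np.array(X)-o["tool_pos"])*1000
    a=np.arctan2(M[1,1],M[0,1]); t=(a-psi+np.pi/2)%np.pi-np.pi/2
    return np.round(d,1),round(np.degrees(t),1)
def st():
    o=bot.observe();print(round(o["clock"],2),np.round(o["tool_pos"],4),np.round(o["joint_pos"],2),np.round(o["wrist_force"],1),round(o["grasp_force"],1),round(o["finger_gap"],3))
E
python3 -c "
from h import *
st();print(rel(W(.15,.112,.32)),rel(W(.15,.112,.188)))"
```

```text
1.1 [ 0.3793 -0.2209  0.3222] [-0.61 -0.29  1.41  0.    2.02 -0.58] [ 0.6 -0.  -0.1] 0.0 0.011
(array([436.4, 227.8,   2.4]), np.float64(-11.2)) (array([436.4, 227.8, 134.4]), np.float64(-11.2))
```

Request:
carry_out(
  deltas=[
    [0,35,18,0,-6],
    [0,70,36,0,-11],
    [0,107,56,0,-11],
    [0,145,75,0,-11],
    [0,182,95,0,-11],
    [0,220,115,0,-11],
    [0,257,134,0,-11],
    [0,294,154,0,-11],
    [0,330,173,0,-11],
    [0,366,191,0,-11],
    [0,402,210,0,-11],
    [0,437,228,0,-11],
  ],
)

```text
clock: 2.1
tool_pos: [0.6207, 0.209, 0.3217]
tcp_rot: [0.648, 0.762, -0.0, -0.0]
wrist_force: [0.8, -0.9, 0.6]
finger_gap: 0.0007
grasp_force: 0.0
```

Run:
```python
from h import *
import cv2
st();print(rel(W(.15,.112,.188)))
tiles=[]
for n in("scene","side"):
    im=optics.grab_frame(n)[:,:,::-1]; p=optics.camera_params(n); print(n,np.round(proj(p,W(.0,0,.2))))
    u,v=proj(p,W(.05,.06,.18)).astype(int); u=max(u,70);v=max(v,80)
    tiles.append(cv2.resize(im[v-80:v+80,u-65:u+65],(390,480),interpolation=cv2.INTER_CUBIC)); print(u,v)
cv2.imwrite("pics/m1.png",np.hstack(tiles))
```

```text
2.1 [0.6207 0.209  0.3217] [0.27 0.3  0.82 0.   2.03 0.11] [ 0.8 -0.9  0.6] 0.0 0.001
(array([  1.2,  -2.5, 133.7]), np.float64(-0.5))
scene [296. 178.]
288 172
side [294. 199.]
266 202
```

View pics/m1.png

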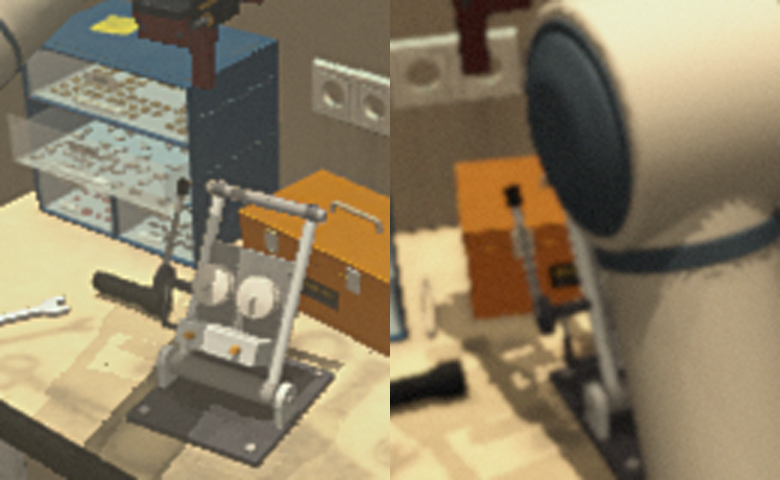

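The scene tile now shows the bar clearly, with its ends at tile pixels (212,187) and (320,215) and the leg foot at (183,183). I'll check these against the first estimate.

Run:
```python
from h import *
p=optics.camera_params("scene");q=optics.camera_params("side")
f=lambda a,b:(223+a/3,92+b/3)
print("barL",ray(p,*f(210,187),.224),W(.1007,.075,.224));print("barR",ray(p,*f(322,215),.224),W(.1007,-.075,.224))
print("foot",ray(p,*f(183,181),.226),ray(q,201+122/3,122+188/3,.226),W(.1016,.11,.226))
print("pivot",ray(p,*f(165,280),.119),W(.043,.11,.119))
```

```text
barL [0.57304592 0.16119792 0.224     ] [0.57555971 0.16495552 0.224     ]
barR [0.60111338 0.01983029 0.224     ] [0.60093706 0.01711781 0.224     ]
foot [0.56178145 0.19307612 0.226     ] [0.56191993 0.2000781  0.226     ] [0.57052535 0.19960325 0.226     ]
pivot [0.51155464 0.18218633 0.119     ] [0.51277009 0.18968917 0.119     ]
```

Request:
carry_out(
  deltas=[
    [0,-2,-2,35,0],
    [0,-2,-2,70,0],
    [0,-2,-2,105,0],
    [0,-2,-2,133,0],
    [0,-2,-2,133,0],
    [0,-2,-10,133,0],
    [0,-2,-20,133,0],
    [0,-2,-30,133,0],
    [0,-2,-40,133,0],
    [0,-2,-50,133,0],
    [0,-2,-60,133,0],
    [0,-2,-70,133,0],
  ],
)

```text
clock: 3.2
tool_pos: [0.5518, 0.1936, 0.1945]
tcp_rot: [0.648, 0.761, 0.003, 0.002]
wrist_force: [0.9, -0.2, 0.3]
finger_gap: 0.0005
grasp_force: 0.3
```

Run:
```python
from h import *
import cv2
st();print(rel(W(.0,.108,.188)))
im=optics.grab_frame("scene")[:,:,::-1]
cv2.imwrite("pics/m2.png",cv2.resize(im[92:252,223:353],(390,480),interpolation=cv2.INTER_CUBIC))
```

```text
3.2 [0.5518 0.1936 0.1945] [ 0.28  0.04  1.33 -0.    1.76  0.12] [ 0.9 -0.2  0.3] 0.3 0.0
(array([ -0. , -82.2,   6. ]), np.float64(-0.5))
```

View pics/m2.png

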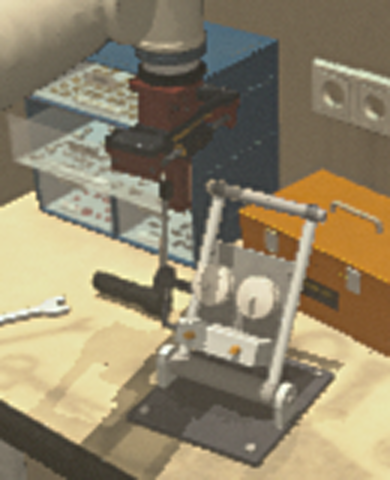

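The leg now stands upright at about (165,190), with the fingers behind it, and the panel is still back (bar unchanged at (212,187)). I'll keep pushing.

Request:
carry_out(
  deltas=[
    [0,0,-8,2,0],
    [0,0,-16,4,0],
    [0,0,-24,5,0],
    [0,0,-32,5,0],
    [0,0,-40,5,0],
    [0,0,-48,5,0],
    [0,0,-56,5,0],
    [0,0,-64,5,0],
    [0,0,-72,5,0],
    [0,0,-80,5,0],
    [0,0,-88,5,0],
    [0,0,-96,5,0],
  ],
)

```text
clock: 4.25
tool_pos: [0.4558, 0.1781, 0.1846]
tcp_rot: [0.648, 0.762, -0.0, -0.0]
wrist_force: [0.1, -0.7, -0.4]
finger_gap: 0.0006
grasp_force: 0.0
```

Run:
```python
from h import *
import cv2
st();print(rel(W(.0,.108,.188)))
im=optics.grab_frame("scene")[:,:,::-1]
cv2.imwrite("pics/m3.png",cv2.resize(im[92:252,223:353],(390,480),interpolation=cv2.INTER_CUBIC))
```

```text
4.25 [0.4558 0.1781 0.1846] [ 0.3  -0.21  1.59  0.    1.76  0.14] [ 0.1 -0.7 -0.4] 0.0 0.001
(array([-0.1, 15.2, -3.4]), np.float64(-0.5))
```

View pics/m3.png

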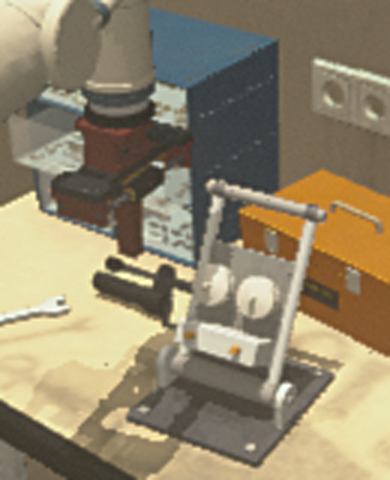

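Run:
```python
from h import *
p=optics.camera_params("scene")
for L in (1.2,1.5,2,2.5):
    a=L-.5; print(L,np.round((proj(p,W(.043-.122*np.sin(a),.108,.119+.122*np.cos(a)))-[223,92])*3))
```

```text
1.2 [118. 239.]
1.5 [107. 270.]
2 [101. 322.]
2.5 [111. 361.]
```

The foot appears near (112,262), which is a leg angle of about 1.4, past centre but not down yet. I'll follow through a little and look again.

Request:
carry_out(
  deltas=[
    [0,0,-8,0,0],
    [0,0,-16,0,0],
    [0,0,-24,0,0],
    [0,0,-30,0,0],
    [0,0,-30,0,0],
    [0,0,-30,0,0],
  ],
)

```text
clock: 4.8
tool_pos: [0.4269, 0.1735, 0.1848]
tcp_rot: [0.648, 0.762, 0.0, 0.0]
wrist_force: [-0.1, 0.6, 0.3]
finger_gap: 0.0002
grasp_force: 0.0
```

Run:
```python
from h import *
import cv2
st()
im=optics.grab_frame("scene")[:,:,::-1]
cv2.imwrite("pics/m4.png",cv2.resize(im[92:252,223:353],(390,480),interpolation=cv2.INTER_CUBIC))
```

```text
4.8 [0.4269 0.1735 0.1848] [ 0.31 -0.29  1.66 -0.    1.78  0.15] [-0.1  0.6  0.3] 0.0 0.0
```

View pics/m4.png

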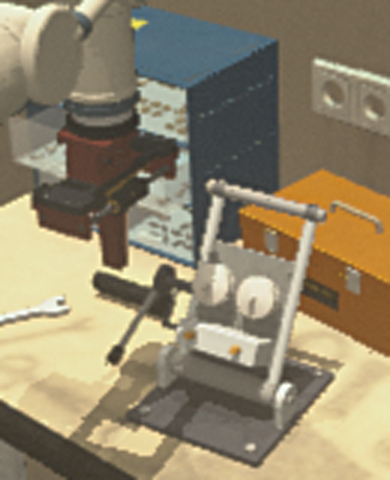

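The leg is fully down: its foot is at (112,358) and I predicted (111,361). The panel is still leaning back. Next is the bar.

```bash
python3 -c "
from h import *
print(rel(W(.1007,0,.290)),rel(W(.1007,0,.205)))"
```

```text
(array([-107.2,  146. , -105.2]), np.float64(-0.5)) (array([-107.2,  145.9,  -20.2]), np.float64(-0.5))
```

Request:
carry_out(
  deltas=[
    [0.3,0,0,-40,0],
    [0.55,0,0,-80,0],
    [0.55,0,0,-105,0],
    [0.55,-25,33,-105,0],
    [0.55,-50,67,-105,0],
    [0.55,-75,101,-105,0],
    [0.55,-100,135,-105,0],
    [0.55,-107,146,-105,0],
    [0.55,-107,146,-105,0],
    [0.55,-107,146,-105,0],
    [0.55,-107,146,-85,0],
    [0.55,-107,146,-65,0],
  ],
)

```text
clock: 5.85
tool_pos: [0.588, 0.0922, 0.2517]
tcp_rot: [0.648, 0.762, 0.002, 0.001]
wrist_force: [-0.6, -0.7, -0.0]
finger_gap: 0.0484
grasp_force: 0.0
```

Run:
```python
from h import *
import cv2
st();print(rel(W(.1007,0,.205)))
im=optics.grab_frame("scene")[:,:,::-1]
cv2.imwrite("pics/m5.png",cv2.resize(im[92:252,223:353],(390,480),interpolation=cv2.INTER_CUBIC))
```

```text
5.85 [0.588  0.0922 0.2517] [ 0.1   0.08  1.19  0.    1.87 -0.06] [-0.6 -0.7 -0. ] 0.0 0.048
(array([-1.2, -0.2, 46.7]), np.float64(-0.5))
```

View pics/m5.png

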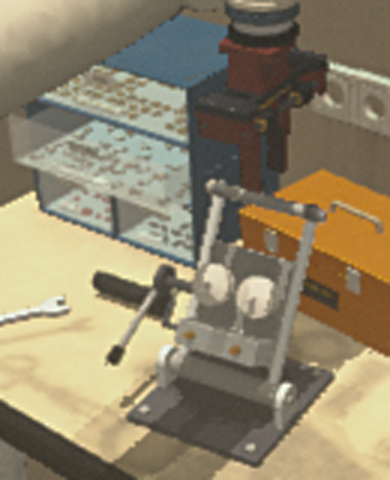

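The open fingers sit over the middle of the bar, at about (265,190). I'll go down and close gently.

Request:
carry_out(
  deltas=[
    [0.55,0,0,15,0],
    [0.55,0,0,30,0],
    [0.55,0,0,44,0],
    [0.55,0,0,44,0],
    [0,0,0,44,0],
    [0,0,0,44,0],
    [0,0,0,44,0],
    [0,0,0,44,0],
    [0,0,0,44,0],
    [0,0,0,44,0],
  ],
  squeeze=12,
)

```text
clock: 6.73
tool_pos: [0.5884, 0.0912, 0.2065]
tcp_rot: [0.648, 0.762, 0.0, 0.0]
wrist_force: [0.1, -0.8, 1.2]
finger_gap: 0.016
grasp_force: 12.0
```

Run:
```python
from h import *
st()
o=bot.observe();M=Ro.from_quat(o["tcp_rot"]).as_matrix()
for d in np.linspace(0,.5,11):
    t=.5-d; X=W(.21*np.sin(t),0,.04+.21*np.cos(t)-.0187); print(round(-t,2),rel(X)[0], end='; ')
```

```text
6.73 [0.5884 0.0912 0.2065] [ 0.1   0.07  1.28  0.    1.79 -0.06] [ 0.1 -0.8  1.2] 12.0 0.016
-0.5 [-0.2 -0.2  0.9]; -0.45 [-0.2 -9.6 -3.9]; -0.4 [ -0.3 -19.1  -8.2]; -0.35 [ -0.4 -28.9 -12.1]; -0.3 [ -0.5 -38.8 -15.5]; -0.25 [ -0.6 -48.9 -18.3]; -0.2 [ -0.7 -59.2 -20.7]; -0.15 [ -0.8 -69.5 -22.5]; -0.1 [ -0.9 -79.9 -23.8]; -0.05 [ -1.  -90.4 -24.6]; -0.0 [  -1.1 -100.9  -24.9];
```

Gripped: the gap is 16 mm, the bar's diameter. I'll raise it along the arc.

Request:
carry_out(
  deltas=[
    [0,0,-5,-2.5,0],
    [0,0,-9.5,-4.8,0],
    [0,0,-14,-7,0],
    [0,0,-19,-9.1,0],
    [0,0,-24,-11.1,0],
    [0,0,-29,-13,0],
    [0,0,-34,-14.7,0],
    [0,0,-39,-16.3,0],
    [0,0,-44,-17.8,0],
    [0,0,-49,-19.2,0],
    [0,0,-54,-20.5,0],
    [0,0,-59,-21.6,0],
  ],
)

```text
clock: 7.73
tool_pos: [0.5292, 0.0814, 0.2269]
tcp_rot: [0.648, 0.761, -0.001, -0.0]
wrist_force: [2.1, -4.0, 2.3]
finger_gap: 0.0156
grasp_force: 12.0
```

Request:
carry_out(
  deltas=[
    [0,0,-5,-1,0],
    [0,0,-10,-1.8,0],
    [0,0,-15,-2.5,0],
    [0,0,-20,-3.1,0],
    [0,0,-25,-3.5,0],
    [0,0,-30,-3.8,0],
    [0,0,-35,-4,0],
    [0,0,-39,-4.1,0],
    [0,0,-41.5,-4.1,0],
    [0,0,-41.5,-4.1,0],
    [0,0,-41.5,-4.1,0],
    [0,0,-41.5,-4.1,0],
  ],
)

```text
clock: 8.73
tool_pos: [0.489, 0.0754, 0.2314]
tcp_rot: [0.648, 0.762, 0.0, -0.0]
wrist_force: [-0.0, 1.1, 0.8]
finger_gap: 0.0153
grasp_force: 12.0
```

Run:
```python
from h import *
import cv2
st();print(rel(W(0,0,.2313)))
tiles=[]
for n in("scene","side"):
    im=optics.grab_frame(n)[:,:,::-1]
    o=(223,92) if n=="scene" else (201,122)
    tiles.append(cv2.resize(im[o[1]:o[1]+160,o[0]:o[0]+130],(390,480),interpolation=cv2.INTER_CUBIC))
cv2.imwrite("pics/m6.png",np.hstack(tiles))
p=optics.camera_params("scene")
for t in(-.05,0,.05): print([np.round((proj(p,W(-.21*np.sin(t),l,.04+.21*np.cos(t)))-[223,92])*3) for l in(.075,-.075)])
```

```text
8.73 [0.489  0.0754 0.2314] [ 0.08 -0.19  1.49  0.    1.84 -0.08] [-0.   1.1  0.8] 12.0 0.015
(array([-1.4, -0.2,  0.1]), np.float64(-0.5))
[array([165., 198.]), array([284., 231.])]
[array([159., 202.]), array([279., 235.])]
[array([154., 206.]), array([274., 240.])]
```

View pics/m6.png

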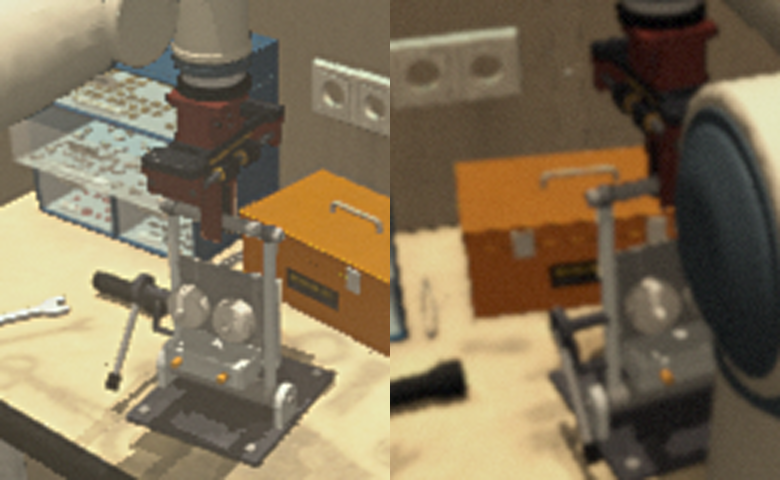

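The panel is upright, with the bar ends at about (163,205) and (280,236) against (159,202) and (279,235) predicted. The leg is down and the bar is held. I'll check that the hold is steady.

Request:
carry_out(
  deltas=[
    [0,0,0,0,0],
    [0,0,0,0,0],
    [0,0,0,0,0],
    [0,0,0,0,0],
    [0,0,0,0,0],
    [0,0,0,0,0],
    [0,0,0,0,0],
    [0,0,0,0,0],
    [0,0,0,0,0],
    [0,0,0,0,0],
    [0,0,0,0,0],
    [0,0,0,0,0],
  ],
  squeeze=18,
)

```text
clock: 9.83
tool_pos: [0.489, 0.0754, 0.2314]
tcp_rot: [0.648, 0.762, 0.0, -0.0]
wrist_force: [-1.3, 3.4, 1.0]
finger_gap: 0.0157
grasp_force: 18.0
```

Steady at 15.7 mm and 18 N, so I'm handing in.

```bash
python3 -c "
from cell import hand_in
print(hand_in())"
```

```text
the job is handed in; nothing more can be done
None
```

I handed the job in at about 10 s: the leg was flipped fully down while the panel still leaned back, and the panel is now held upright by its top bar at 18 N; the torch, bottle and spare filter were not touched.

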